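Set the bench air regulator and lock it

TASK

Set the air regulator on the bench: turn its knob until the pointer lines up with the one long mark on the dial, then slide the fork-ended lock in over the pointer until it is fully home against its stops, so the setting cannot shift. Leave the tools and tins lying around it where they are.

Things in the scene. Friction and masses are not known exactly. Their poses are not given: they have to be found in the camera images.
- regulator: Air regulator on a plywood board (130 mm along x, y -138 to +162, 12 thick), fixed to the bench at some yaw. Origin: on the bench below the knob axis; z up; +y runs from the knob axis along the long mark and the lock's way. Dial radius 84, top z 42. Pipe unions reach x +-106 (below z 37). Gauge at y -105, top z 104. Lock way 36 wide, y 76 to 152, top z 44; stop studs x +-23, y 77.5, top z 56.
- mark (a point): The long broad mark on the dial (6 x 17 mm, dark; the other ticks are 1.5 x 5 mm): its middle, 73 mm from the knob axis in the regulator's +y direction, at z = 42 mm.
- knob (a joint): Turn of the knob, rad: 0 = pointer exactly on the long mark, positive = anticlockwise from above. Starts 0.7 to 1.5 anticlockwise of the mark (pointer on the regulator's -x side): turn it clockwise. Range -1.57 to 1.75, so it can go past the mark. Friction about 0.12 N m (2.5 N at 48 mm); stays where it is left.
- pointer_tip (a point): Outer end of the knob's pointer, top edge: 62 mm from the knob axis, z 64. The knob is a black grooved hub (radius 23 mm, z 45 to 69) with one straight pointer bar, 12 mm wide with upright sides, z 46 to 64, out to 62 mm; push it from the side with the fingertips, or grip it.
- lock (a joint): Travel of the lock, m: 0 = fully back, 0.042 = fully home (stop). Starts 0 to 0.008; slides along the regulator's -y to the knob against about 2 N friction; stays where left. Fork prongs 16 mm apart, flared to 26 at the mouth, z 46 to 64, roof to z 69, straddles the pointer bar; it misses one over 0.2 rad off the mark. Mouth 81 mm from the axis when back, 39 home.
- lock_tab (a point): Middle of the outer face (looking along the regulator's +y, away from the knob) of the lock's upright thumb tab: 30 mm wide, 10 thick, z 52 to 80, this point at z 66. 142 mm from the knob axis when the lock is fully back, 100 mm when home. Push this face to slide the lock home.
- spanner_a: Steel spanner, 190 x 29 x 7 mm, lying on the bench beside the regulator; leave it. Origin: centre of its underside.
- tape_black: Roll of black tape, 56 mm across, 19 mm high, on the bench near the lock; leave it. Origin: centre of its underside.
- screwdriver_red: Screwdriver, 180 x 25 x 30 mm, lying on the bench on the robot's side of the regulator; leave it. Origin: centre of its underside.
- putty_tin: Round tin, 72 mm across, 50 mm high, on the bench near the lock; leave it. Origin: centre of its underside.

How it is judged (in metres and radians):
On the way, in this order (a step that is already met when the one before it is completed fails the run):
1. the pointer is on the long mark (within 0.09 rad) while the lock is still back (value of joint knob between -0.09 and 0.09 rad and value of joint lock below 0.015 m), for 0.2 s.
2. the lock is fully home over the pointer (value of joint knob between -0.06 and 0.06 rad and value of joint lock above 0.039 m), for 0.2 s.
At the end, for the whole second after the job is handed in: The pointer stands on the long mark within 0.06 rad, held in the fork of the lock, and the lock is home (within 3 mm of its stop), both at rest (all of step 2 and velocity of joint lock between -0.01 and 0.01 m/s and velocity of joint knob between -0.1 and 0.1 rad/s); the robot touches nothing.
It fails at once if the spanner is pushed more than 30 mm from its place (distance of spanner_a from where it was at the start of the episode above 0.03 m).
It fails at once if the tape roll is pushed more than 30 mm from its place (distance of tape_black from where it was at the start of the episode above 0.03 m).
It fails at once if the screwdriver is pushed more than 30 mm from its place (distance of screwdriver_red from where it was at the start of the episode above 0.03 m).
It fails at once if the putty tin is pushed more than 30 mm from its place (distance of putty_tin from where it was at the start of the episode above 0.03 m).
It also fails if it takes over 38 s, if anything falls off the work surface, if the arm or the gripper's body presses on something with over 40 N, if the wrist force passes 120 N, or if a joint passes its speed limit or range.

ROBOT

A 6-joint arm with a two-finger parallel gripper is mounted at the origin on a cart in front of the work surface, level with it; the furniture and walls round the work are solid. World frame = base frame: x ahead of the robot, y to its left, z up, the work surface at z = 0. Lengths are in mm, angles in rad, forces in N, time in s.
With the tool pointing down it reaches from about 300 to 775 mm from the base axis. Payload 14.6 kg.
Tool frame: the origin (TCP) lies on the centre line of the jaws, within the pads' length; the fingertips stand 17 mm ahead of it and the grasp point (between the pads) lies 2 mm behind it; z points along the fingers, x is the direction in which the jaws open and shut, and the axes are right-handed (so a half turn about z gives the same grasp; the last joint's range is limited). The gripper opens to 85 mm and grips with 20 to 120 N. Pads are 22 mm wide; open, the fingers measure 114 mm over their backs; the gripper's body (76 mm by 85 mm) begins 54 mm behind the grasp point. The pads swing forward as they close: fully open they stand 13 mm farther back than shut.
Start: joints at [1.097, 0.3, 1.521, -0, 1.321, -0.067], TCP at [217.616, 505.107, 248.281] pointing down, gripper open.
Joint ranges: [-3.03, 3.03], [-0.79, 2.21], [0.23, 2.52], [-1.04, 4.18], [0, 3.07], [-2.55, 2.55]. Speed limits (rad/s): [2.22, 2.22, 2.57, 3.14, 3.14, 3.14].

INTERFACE

Orientations are given as a 3x3 rotation matrix whose columns are the frame's x, y, z axes.
In Python, from cell import robot, imaging gives the robot as it stands. The module is installed in compiled form; this text tells all that it offers.
- The arm moves only by the tool move_arm, never from a script. Its argument "series" is a list of rows, each an object of numbers: "tx", "ty", "tz": the shift along the tool's x, y, z in cm; "wx", "wy", "wz": the turn, a rotation vector about the tool's x, y, z in rad; "claw": the closure, from -1 (fully open) to 1 (shut). A call has 1 to 12 rows; each row is the pose to reach, as a shift and turn from the pose commanded when the call began, along the tool's axes at that moment; what a row does not reach only later rows make up. A row lasts 1/12 s, in which the tool goes at most 41.7 mm and 7.16 degrees, less where a joint would pass 70% of its speed; a pose out of reach is approached as far as the arm can. A call with a gripper value outside its range is refused whole. The fingers move at their own pace and stop on an object; "force" is the grip in N (left out, the last holds). Time passes only in rows, so rows that repeat a pose let the fingers close. It gives the time, the measured TCP pose, the force and the opening at its end, in the units of the state.
- robot.get_state(): the state, without advancing time (a new reading comes with each control period).
- imaging.snapshot(name): name is "scene" or "top" or "wrist"; returns the picture (384x512x3 uint8, red, green, blue); there is no depth.
- imaging.get_calibration(name): a dict with "vfov" (degrees; the focal length in pixels is half the picture's height over the tangent of half this angle, whatever the lens; pixels are square), "cx", "cy" (the principal point, pixels), "cam_to_world" (4x4, takes a point from camera to world coordinates); the wrist camera has in their place "T_tool_cam" (4x4, takes a point from camera to tool coordinates, whose origin is the TCP and whose axes are the tool frame's). Camera axes: x right, y up, looking along -z (the intrinsics and any distortion apply to the point x, -y, -z); pixel columns grow to the right and rows downward; lengths in mm; the calibration is good to about 2 mm. A picture is of the moment at which its call begins: read the wrist's pose just before it. get_calibration takes no time and is no camera call.
- robot.sign_off(): hands the job in, once; it reports no verdict.
Trained networks look in the newest picture that a camera, given by its name, has taken for a name from the list of things; names that differ only in an ending like _2 or _b are one class to them, and where a whole thing is asked for, a point or a joint stands for the part that bears it (a point fixed in the world has none). Each returns a list of dicts, best first, with "p" (0 to 1); they miss things now and then, are a little off and sometimes report something else, mostly with a low value. They report only what shows in the picture. A call takes as long as a camera call.
- imaging.trace(camera, target): "region" (384x512 bool, what is visible of it).
- imaging.place_of(camera, target): "position" ([x, y, z] in mm, in the coordinates of the camera as it stood for that picture, good to about 4 mm: a listed point, or the origin of a listed thing).
The state is a dict: "t": time; "qpos": joint angles; "joint_vel": joint speeds; "tau": joint torques, N m; "ee_pos": TCP position; "tool_rot": TCP orientation; "force": force on the tool from outside, world axes, zero at the start; "wrist_torque": the same for the moment, N m; "opening": finger opening in mm.
Only numpy, scipy, OpenCV 4.12 (cv2) and the standard library are available. Lean on these libraries where they do the work, as an engineer would, in place of code of your own. Each camera call takes 0.05 s, during which the arm holds its last target.

## Working session

There is one attempt and no reset: what is moved stays moved. The work goes in short steps, Python scripts to look and compute and a tool call to move; the robot and the scene stay as the last step left them, time stands still between calls to the robot, and variables do not carry over. Pictures are saved under pics/ and viewed, and the job is handed in when it is done.

Besides the shell and the picture viewer there is one more tool, called after "Emit:" as name(argument=value, ...) on one line, values as JSON. move_arm: Moves the arm, as the interface text tells. Its arguments: {"type":"object","properties":{"series":{"type":"array"},"force":{"type":"number"}},"required":["series"]}

```bash
mkdir -p pics; cat > h.py <<'E'
import numpy as np, cv2
from cell import robot, imaging
def cam(name):
    c=imaging.get_calibration(name)
    return c
def ext(name):
    c=imaging.get_calibration(name)
    if "cam_to_world" in c: return c,np.array(c["cam_to_world"])
    s=robot.get_state();T=np.eye(4);T[:3,:3]=np.array(s["tool_rot"]);T[:3,3]=s["ee_pos"]
    return c,T@np.array(c["T_tool_cam"])
def shot(name,f=None,scale=1.5):
    im=imaging.snapshot(name)
    if f: cv2.imwrite("pics/"+f,cv2.resize(im[:,:,::-1],None,fx=scale,fy=scale,interpolation=cv2.INTER_CUBIC))
    return im
def place(name,t,T):
    r=imaging.place_of(name,t)
    return [(round(d["p"],2),np.round((T@np.append(d["position"],1))[:3],1)) for d in r[:2]]
def ray(name,u,v,z,T=None,c=None):
    if c is None: c,T=ext(name)
    f=192/np.tan(np.radians(c["vfov"])/2)
    d=T[:3,:3]@np.array([(u-c["cx"])/f,-(v-c["cy"])/f,-1.]);o=T[:3,3]
    return o+d*(z-o[2])/d[2]
def proj(P,c,T):
    p=np.linalg.inv(T)@np.append(P,1);f=192/np.tan(np.radians(c["vfov"])/2)
    return c["cx"]-f*p[0]/p[2], c["cy"]+f*p[1]/p[2]
E
python3 - <<'E'
from h import *
for n in ["scene","top"]:
    c,T=ext(n); print({k:v for k,v in c.items() if k!='cam_to_world'}); print(np.round(T,2).tolist())
    shot(n,n+"0.png")
    for t in ["regulator","mark","pointer_tip","lock_tab","spanner_a","tape_black","screwdriver_red","putty_tin"]:
        print(n,t,place(n,t,T))
print(imaging.get_calibration("wrist"))
print(robot.get_state())
E
```

```text
{'vfov': 50.152561187045634, 'cx': 249.4632072675983, 'cy': 189.0774443167587}
[[0.75, 0.39, -0.54, 78.32], [-0.66, 0.46, -0.6, -475.56], [0.02, 0.8, 0.6, 588.79], [0.0, 0.0, 0.0, 1.0]]
scene regulator [(0.69, array([554.4,  56. ,   0.8]))]
scene mark [(0.91, array([538.4, 125.3,  42.3]))]
scene pointer_tip [(0.68, array([508.7,  85.1,  60.9]))]
scene lock_tab [(0.75, array([517. , 186.2,  66.3])), (0.54, array([423.2, 148.1,  -3.4]))]
scene spanner_a [(0.76, array([729.7,  21. ,  -1.3]))]
scene tape_black [(0.92, array([4.222e+02, 1.504e+02, 4.000e-01])), (0.72, array([537.8, 127.3,  40.9]))]
scene screwdriver_red [(0.83, array([426.2, -60.5,  -1.4]))]
scene putty_tin [(0.9, array([620.8, 230.9,  -3.5]))]
{'vfov': 42.66408320267714, 'cx': 266.0868955117806, 'cy': 185.0208933323988}
[[0.0, 0.98, -0.19, 394.33], [-1.0, 0.01, 0.01, 28.62], [0.01, 0.19, 0.98, 947.65], [0.0, 0.0, 0.0, 1.0]]
top regulator [(0.82, array([561.5,  54.8,  -6.2]))]
top mark [(0.87, array([539., 126.,  44.]))]
top pointer_tip [(0.59, array([507.2,  87.6,  61.5]))]
top lock_tab [(0.75, array([520.6, 187.3,  68.3
[... 823 characters left out ...]
    1.32069257e+00, -6.65907256e-02]), 'joint_vel': array([ 4.36795344e-05,  1.36453118e-06,  4.07313461e-04,  3.38062591e-04,
       -1.03154190e-03, -4.37630766e-04]), 'tau': array([ 5.50396853e-04, -5.43358648e+01, -3.61973155e+01, -4.52379186e-05,
        6.89692570e-04,  5.66537562e-05]), 'ee_pos': array([217.6132229 , 505.10180972, 248.28551408]), 'tool_rot': array([[ 3.95675063e-01,  9.18390573e-01,  4.50727242e-06],
       [ 9.18390573e-01, -3.95675063e-01,  3.33373121e-06],
       [ 4.84508261e-06,  2.82036219e-06, -1.00000000e+00]]), 'force': array([ 0.32753606, -0.02721116, -0.55318365]), 'wrist_torque': array([-0.04151175,  0.00725877,  0.01557964]), 'opening': 85.68256854743447}
```

View pics/scene0.png

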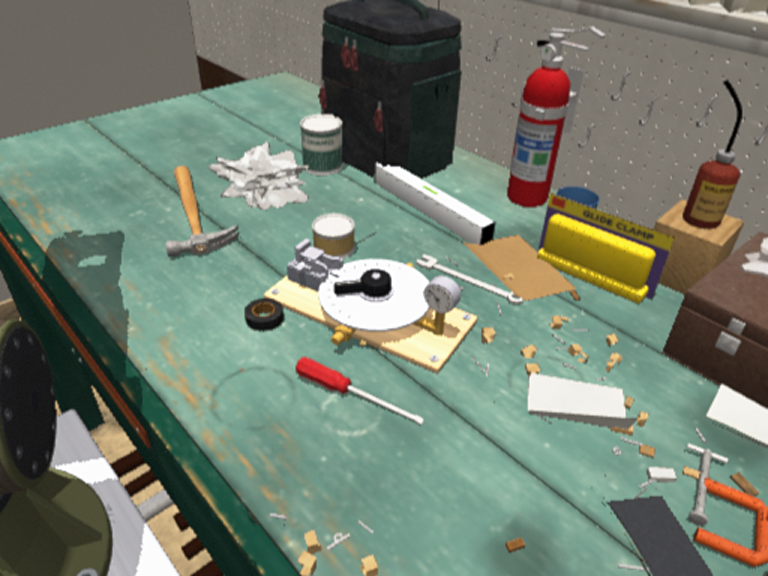

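View pics/top0.png

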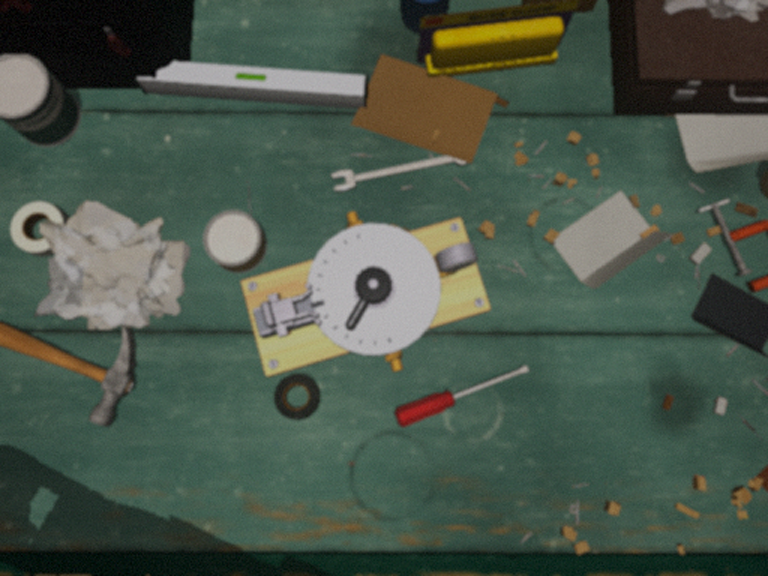

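The scene shows the regulator with the pointer toward the robot-left (top picture, tip about (351,326), hub (373,285) in the enlarged view). The lock is at the left, at (285,313). Next I refine the pose from the image features.

```bash
python3 - <<'E'
from h import *
im=shot("top"); cv2.imwrite("pics/topcrop.png",cv2.resize(im[130:265,145:345,::-1],None,fx=4,fy=4,interpolation=cv2.INTER_CUBIC))
im=shot("scene"); cv2.imwrite("pics/scenecrop.png",cv2.resize(im[150:255,165:325,::-1],None,fx=5,fy=5,interpolation=cv2.INTER_CUBIC))
E
```

```text
(no output)
```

View pics/topcrop.png

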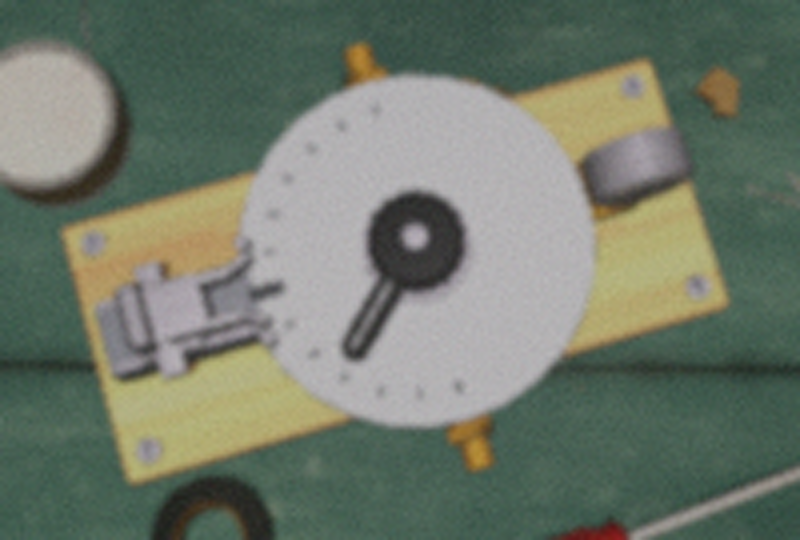

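View pics/scenecrop.png

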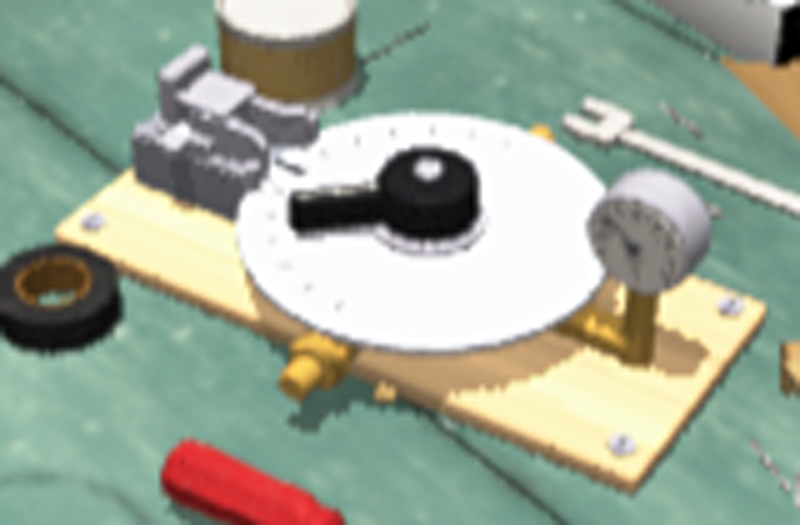

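```bash
python3 - <<'E'
from h import *
c,T=ext("top")
P=lambda x,y,z: ray("top",145+x/4,130+y/4,z,T,c)[:2]
hub=P(414,236,70);dial=P(418,250,42);tip=P(352,352,64);mk=P(268,290,42)
C=[P(62,232,12),P(650,60,12),P(728,303,12),P(132,483,12)]
print(hub,dial,tip,mk);print(np.array(C))
for a,b in((1,0),(2,3)): print("yaw long",np.arctan2(*(C[a]-C[b])[::-1])-np.pi/2+np.pi)
for a,b in((0,3),(1,2)): print("short",np.arctan2(*(C[a]-C[b])[::-1]))
ctr=np.mean(C,0);yaw=np.mean([np.arctan2(*(C[0]-C[3])[::-1]),np.arctan2(*(C[1]-C[2])[::-1])])
ey=np.array([-np.sin(.27),np.cos(.27)]);print("axis from corners",ctr-12*ey)
for A in(hub,dial):
  print("mark yaw",np.arctan2(*(mk-A)[::-1])-np.pi/2, "tip ang",np.arctan2(*(tip-A)[::-1])-np.pi/2, np.linalg.norm(tip-A),np.linalg.norm(mk-A))
tab=P(112,345,80);print('tab low-left top corner',tab)
# scene
c,T=ext("scene");S=lambda x,y,z: ray("scene",165+x/5,150+y/5,z,T,c)[:2]
print("scene hub",S(429,167,70),"tip",S(293,198,64),"mark",S(292,162,42))
E
```

```text
[559.18145638  54.24430192] [557.78865503  53.11409002] [506.82092258  81.80375495] [538.43709523 122.73448358]
[[570.99353391 226.08911001]
 [659.09341561 -59.38455361]
 [538.19232035 -95.55516013]
 [450.68856464 187.57958813]]
yaw long 0.29933657375934297
yaw long 0.29974182877392597
short 0.30979290831054684
short 0.2906999040328702
axis from corners [557.94273587  53.11699535]
mark yaw 0.29409763209785256 tip ang 1.0862992944677003 59.17050744391741 71.56279412445942
mark yaw 0.2711143476141591 tip ang 1.058104128672034 58.487662161184005 72.25982331189249
tab low-left top corner [507.30170663 187.26091801]
scene hub [558.46123799  54.09931495] tip [504.76523837  80.65703002] mark [539.24743369 125.64911543]
```

Emit:
move_arm(series=[{"tx":-27.6,"ty":44.6,"tz":9,"wz":0.09,"claw":-0.3},{"tx":-27.6,"ty":44.6,"tz":9,"wz":0.09,"claw":-0.3},{"tx":-27.6,"ty":44.6,"tz":9,"wz":0.09,"claw":-0.3},{"tx":-27.6,"ty":44.6,"tz":9,"wz":0.09,"claw":-0.3},{"tx":-27.6,"ty":44.6,"tz":9,"wz":0.09,"claw":-0.3},{"tx":-27.6,"ty":44.6,"tz":9,"wz":0.09,"claw":-0.3},{"tx":-27.6,"ty":44.6,"tz":9,"wz":0.09,"claw":-0.3},{"tx":-27.6,"ty":44.6,"tz":9,"wz":0.09,"claw":-0.3},{"tx":-27.6,"ty":44.6,"tz":9,"wz":0.09,"claw":-0.3},{"tx":-27.6,"ty":44.6,"tz":9,"wz":0.09,"claw":-0.3},{"tx":-27.6,"ty":44.6,"tz":9,"wz":0.09,"claw":-0.3},{"tx":-27.6,"ty":44.6,"tz":9,"wz":0.09,"claw":-0.3}], force=30)

```text
validation failed for argument at $.se...
```

Emit:
move_arm(series=[{"tx":-2.0,"ty":3.2,"tz":0.6,"wx":0,"wy":0,"wz":0.09,"claw":-0.3}])

```text
t: 1.08
ee_pos: [237.4, 476.7, 242.9]
tool_rot: [[0.472, 0.882, 0.0], [0.882, -0.472, 0.002], [0.002, -0.001, -1.0]]
force: [1.1, 0.1, -0.1]
opening: 75.5
```

```bash
python3 -c "
from h import *
s=robot.get_state();print(s['t'],s['ee_pos'],s['opening'])"
```

```text
1.0833 [237.35035339 476.65012359 242.88199231] 75.5472387091452
```

Emit:
move_arm(series=[{"tx":-21.7,"ty":43.5,"tz":11,"wx":0,"wy":0,"wz":0,"claw":-0.3},{"tx":-21.7,"ty":43.5,"tz":11,"wx":0,"wy":0,"wz":0,"claw":-0.3},{"tx":-21.7,"ty":43.5,"tz":11,"wx":0,"wy":0,"wz":0,"claw":-0.3},{"tx":-21.7,"ty":43.5,"tz":11,"wx":0,"wy":0,"wz":0,"claw":-0.3},{"tx":-21.7,"ty":43.5,"tz":11,"wx":0,"wy":0,"wz":0,"claw":-0.3},{"tx":-21.7,"ty":43.5,"tz":11,"wx":0,"wy":0,"wz":0,"claw":-0.3},{"tx":-21.7,"ty":43.5,"tz":11,"wx":0,"wy":0,"wz":0,"claw":-0.3},{"tx":-21.7,"ty":43.5,"tz":11,"wx":0,"wy":0,"wz":0,"claw":-0.3},{"tx":-21.7,"ty":43.5,"tz":11,"wx":0,"wy":0,"wz":0,"claw":-0.3},{"tx":-21.7,"ty":43.5,"tz":11,"wx":0,"wy":0,"wz":0,"claw":-0.3},{"tx":-21.7,"ty":43.5,"tz":11,"wx":0,"wy":0,"wz":0,"claw":-0.3},{"tx":-21.7,"ty":43.5,"tz":11,"wx":0,"wy":0,"wz":0,"claw":-0.3}], force=30)

```text
t: 2.08
ee_pos: [519.0, 73.9, 131.9]
tool_rot: [[0.477, 0.879, 0.0], [0.879, -0.477, 0.0], [0.0, 0.0, -1.0]]
force: [0.4, 0.8, 0.3]
opening: 55.6
```

Emit:
move_arm(series=[{"tx":0,"ty":0,"tz":0,"wx":0,"wy":0,"wz":0,"claw":-0.3},{"tx":0,"ty":0,"tz":0,"wx":0,"wy":0,"wz":0,"claw":-0.3}])

```text
t: 2.25
ee_pos: [518.4, 74.5, 131.6]
tool_rot: [[0.479, 0.878, -0.001], [0.878, -0.479, -0.0], [-0.001, -0.001, -1.0]]
force: [0.6, 1.0, 0.2]
opening: 55.7
```

```bash
python3 - <<'E'
from h import *
s=robot.get_state();print(s['t'],s['ee_pos'],s['opening'],s['tool_rot'])
c,T=ext("wrist"); shot("wrist","w1.png")
for t in ["mark","pointer_tip","lock_tab","regulator"]: print(t,place("wrist",t,T))
E
```

```text
2.25 [518.39913263  74.51162426 131.56899949] 55.65975485027918 [[ 4.79265938e-01  8.77668829e-01 -1.25986084e-03]
 [ 8.77669484e-01 -4.79266390e-01 -6.59282119e-05]
 [-6.61672093e-04 -1.07414427e-03 -9.99999204e-01]]
mark [(0.67, array([538.1, 126.3,  38.8]))]
pointer_tip [(0.95, array([506. ,  85.9,  60.4]))]
lock_tab [(0.74, array([520.2, 183.6,  63.2]))]
regulator [(0.98, array([557.7,  54.2,  -0.7]))]
```

View pics/w1.png

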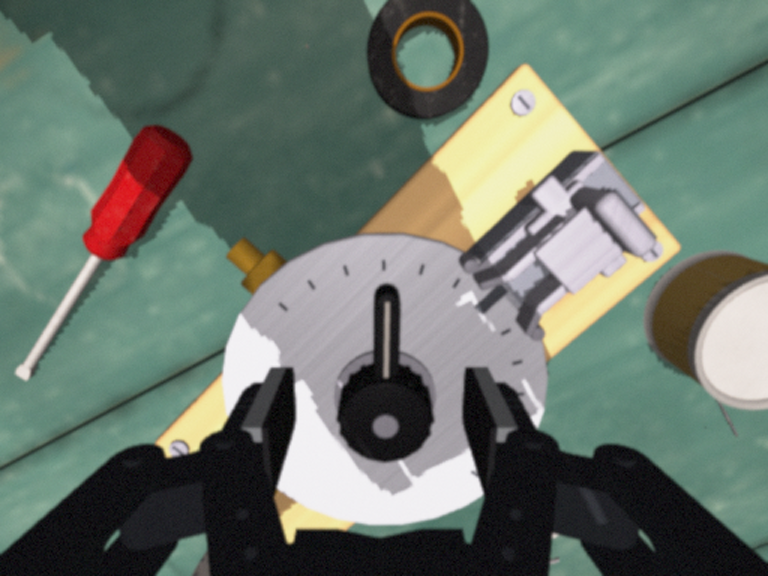

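```bash
python3 - <<'E'
from h import *
c,T=ext("wrist")
P=lambda x,y,z: ray("wrist",x/1.5,y/1.5,z,T,c)[:2]
hub=P(386,425,69.5);tip=P(387,286,64);mk=P(492,302,42)
print(hub,tip,mk,np.linalg.norm(tip-hub),np.arctan2(*(tip-hub)[::-1])-np.pi/2,np.linalg.norm(mk-hub),np.arctan2(*(mk-hub)[::-1])-np.pi/2)
E
```

```text
[559.93689037  59.16840327] [502.55753593  90.39978387] [539.89300458 128.55627413] 65.3283204293525 1.0723425620553222 72.22488476921207 0.2812122609441938
```

Emit:
move_arm(series=[{"tx":0.25,"ty":0,"tz":3.3,"wx":0,"wy":0,"wz":0,"claw":-0.3},{"tx":0.25,"ty":0,"tz":6.4,"wx":0,"wy":0,"wz":0,"claw":-0.3},{"tx":0.25,"ty":0,"tz":6.4,"wx":0,"wy":0,"wz":0,"claw":-0.3},{"tx":0.25,"ty":0,"tz":6.4,"wx":0,"wy":0,"wz":0,"claw":0.3},{"tx":0.25,"ty":0,"tz":6.4,"wx":0,"wy":0,"wz":0,"claw":0.6},{"tx":0.25,"ty":0,"tz":6.4,"wx":0,"wy":0,"wz":0,"claw":0.8},{"tx":0.25,"ty":0,"tz":6.4,"wx":0,"wy":0,"wz":0,"claw":0.8},{"tx":0.25,"ty":0,"tz":6.4,"wx":0,"wy":0,"wz":0,"claw":0.8},{"tx":0.25,"ty":0,"tz":6.4,"wx":0,"wy":0,"wz":0,"claw":0.8},{"tx":0.25,"ty":0,"tz":6.4,"wx":0,"wy":0,"wz":0,"claw":0.8},{"tx":0.25,"ty":0,"tz":6.4,"wx":0,"wy":0,"wz":0,"claw":0.8}], force=20)

```text
t: 3.42
ee_pos: [519.8, 78.1, 70.1]
tool_rot: [[0.477, 0.879, 0.002], [0.879, -0.477, 0.0], [0.001, 0.002, -1.0]]
force: [-4.1, -2.2, 9.7]
opening: 11.6
```

```bash
python3 - <<'E'
from h import *
s=robot.get_state();print(s['t'],s['ee_pos'],s['opening'],s['force'],s['wrist_torque'])
c,T=ext("wrist"); shot("wrist","w2.png")
E
```

```text
3.4167 [519.83791831  78.07016005  70.12739896] 11.57576519076345 [-4.11199067 -2.19387405  9.71984515] [-0.31890818  0.7059956  -0.22631378]
```

View pics/w2.png

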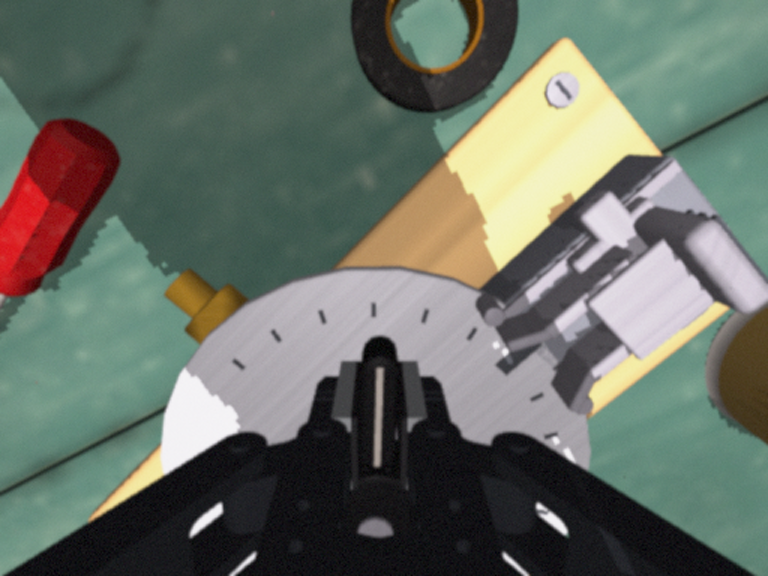

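Emit:
move_arm(series=[{"tx":0.36,"ty":0.01,"tz":-0.2,"wx":0,"wy":0,"wz":0.08,"claw":0.8},{"tx":0.71,"ty":0.06,"tz":-0.2,"wx":0,"wy":0,"wz":0.16,"claw":0.8},{"tx":1.06,"ty":0.13,"tz":-0.2,"wx":0,"wy":0,"wz":0.24,"claw":0.8},{"tx":1.4,"ty":0.23,"tz":-0.2,"wx":0,"wy":0,"wz":0.32,"claw":0.8},{"tx":1.73,"ty":0.35,"tz":-0.2,"wx":0,"wy":0,"wz":0.4,"claw":0.8},{"tx":2.06,"ty":0.5,"tz":-0.2,"wx":0,"wy":0,"wz":0.48,"claw":0.8},{"tx":2.36,"ty":0.68,"tz":-0.2,"wx":0,"wy":0,"wz":0.56,"claw":0.8},{"tx":2.66,"ty":0.88,"tz":-0.2,"wx":0,"wy":0,"wz":0.64,"claw":0.8},{"tx":2.93,"ty":1.1,"tz":-0.2,"wx":0,"wy":0,"wz":0.72,"claw":0.8},{"tx":3.13,"ty":1.29,"tz":-0.2,"wx":0,"wy":0,"wz":0.78,"claw":0.8},{"tx":3.13,"ty":1.29,"tz":-0.2,"wx":0,"wy":0,"wz":0.78,"claw":0.8},{"tx":3.13,"ty":1.29,"tz":-0.2,"wx":0,"wy":0,"wz":0.78,"claw":0.8}], force=20)

```text
t: 4.47
ee_pos: [546.0, 99.2, 70.7]
tool_rot: [[0.957, 0.29, 0.001], [0.29, -0.957, -0.0], [0.001, 0.001, -1.0]]
force: [4.0, -2.2, -8.0]
opening: 11.1
```

```bash
python3 - <<'E'
from h import *
s=robot.get_state();print(s['t'],s['ee_pos'],s['opening'],s['force'],s['wrist_torque'])
c,T=ext("wrist"); shot("wrist","w3.png")
E
```

```text
4.4667 [545.9825953   99.20651132  70.73955534] 11.07366890255275 [ 4.04375862 -2.1594187  -7.95853075] [-0.47526763 -0.76017651 -0.01689467]
```

View pics/w3.png

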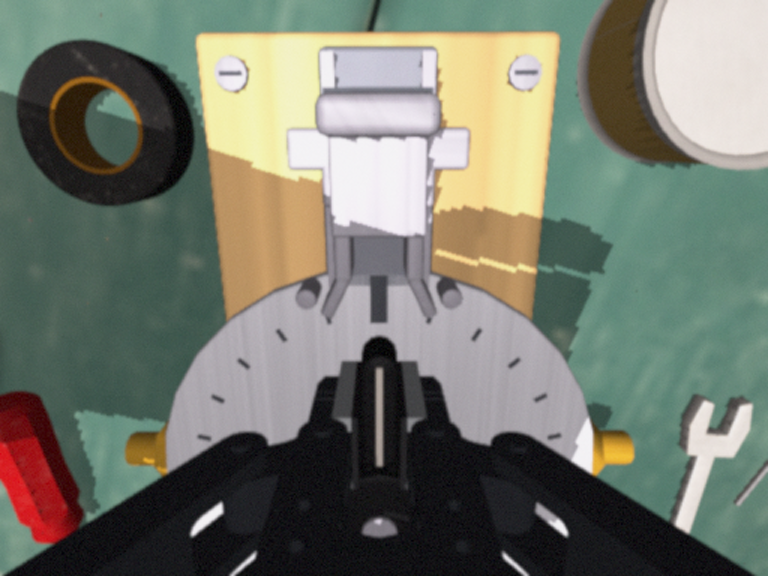

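The jaws hold the pointer at (379,345). The long mark is directly ahead at (379,300), centred in the fork, and the board edges are parallel to the tool. Next I release and go round behind the tab.

Emit:
move_arm(series=[{"tx":0,"ty":0,"tz":0,"wx":0,"wy":0,"wz":0,"claw":0.5},{"tx":0,"ty":0,"tz":0,"wx":0,"wy":0,"wz":0,"claw":0.2},{"tx":0,"ty":0,"tz":0,"wx":0,"wy":0,"wz":0,"claw":0.1},{"tx":0,"ty":0,"tz":0,"wx":0,"wy":0,"wz":0,"claw":0.1},{"tx":0,"ty":0,"tz":-3,"wx":0,"wy":0,"wz":0,"claw":0.1},{"tx":0,"ty":0,"tz":-6,"wx":0,"wy":0,"wz":0,"claw":0.1},{"tx":0,"ty":0,"tz":-7,"wx":0,"wy":0,"wz":0,"claw":0.1},{"tx":0,"ty":0,"tz":-7,"wx":0,"wy":0,"wz":0,"claw":0.1}])

```text
t: 5.18
ee_pos: [546.7, 99.8, 143.4]
tool_rot: [[0.957, 0.29, 0.005], [0.29, -0.957, 0.001], [0.005, 0.001, -1.0]]
force: [0.9, 0.4, 0.5]
opening: 38.2
```

```bash
python3 - <<'E'
from h import *
s=robot.get_state();print(s['t'],s['ee_pos'],s['opening'],s['force'])
c,T=ext("wrist"); shot("wrist","w4.png")
for t in ["mark","pointer_tip","lock_tab","regulator"]: print(t,place("wrist",t,T))
E
```

```text
5.1833 [546.71073822  99.78913703 143.38916655] 38.23332192952848 [0.9469889  0.41067953 0.49234925]
mark [(0.66, array([535.9, 125.2,  41.7]))]
pointer_tip [(0.81, array([542.3, 116.5,  62.1])), (0.68, array([427.3, -57.6,  -3.1]))]
lock_tab [(0.57, array([519.7, 183.1,  63.8]))]
regulator [(0.94, array([560.6,  54.4,  -2.7])), (0.18, array([520. , 181.9,  62.4]))]
```

View pics/w4.png

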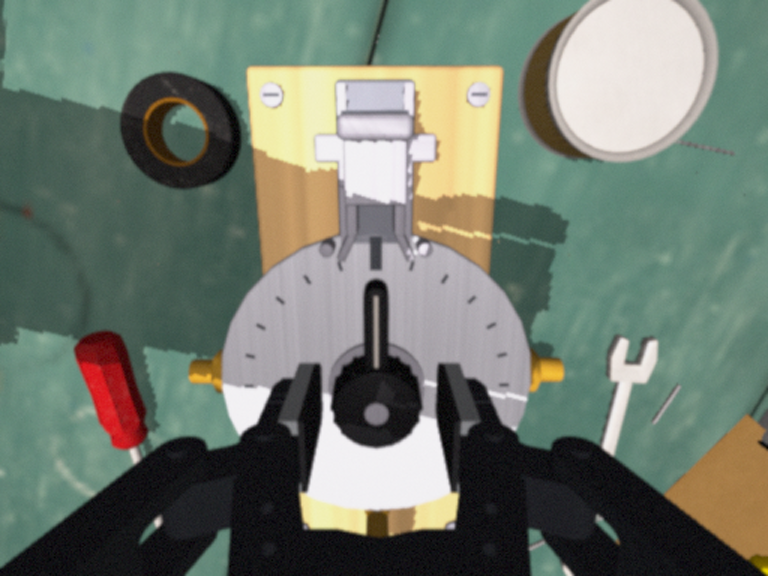

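Pointer bar (376,280–365) is still in line with the mark (376,253), and the lock is still back. Next I move behind the tab with the fingers shut.

Emit:
move_arm(series=[{"tx":0,"ty":-4.1,"tz":0,"wx":0,"wy":0,"wz":0,"claw":0.8},{"tx":0,"ty":-8.2,"tz":0,"wx":0,"wy":0,"wz":0,"claw":1},{"tx":0,"ty":-12.5,"tz":0,"wx":0,"wy":0,"wz":0,"claw":1},{"tx":0,"ty":-12.5,"tz":0,"wx":0,"wy":0,"wz":0,"claw":1},{"tx":0,"ty":-12.5,"tz":0,"wx":0,"wy":0,"wz":0,"claw":1},{"tx":0,"ty":-12.5,"tz":3.5,"wx":0,"wy":0,"wz":0,"claw":1},{"tx":0,"ty":-12.5,"tz":7,"wx":0,"wy":0,"wz":0,"claw":1},{"tx":0,"ty":-12.5,"tz":7,"wx":0,"wy":0,"wz":0,"claw":1},{"tx":0,"ty":-12.5,"tz":7,"wx":0,"wy":0,"wz":0,"claw":1}])

```text
t: 6.18
ee_pos: [508.9, 218.1, 69.2]
tool_rot: [[0.957, 0.289, -0.004], [0.289, -0.957, -0.001], [-0.004, 0.0, -1.0]]
force: [0.6, 0.5, 1.8]
opening: -0.4
```

```bash
python3 - <<'E'
from h import *
s=robot.get_state();print(s['t'],s['ee_pos'],s['opening'],s['force'])
im=shot("scene"); cv2.imwrite("pics/s5.png",cv2.resize(im[110:255,145:345,::-1],None,fx=4,fy=4,interpolation=cv2.INTER_CUBIC))
E
```

```text
6.1833 [508.87787586 218.05341805  69.24160764] -0.35727832905719176 [0.62929294 0.46194752 1.80458724]
```

View pics/s5.png

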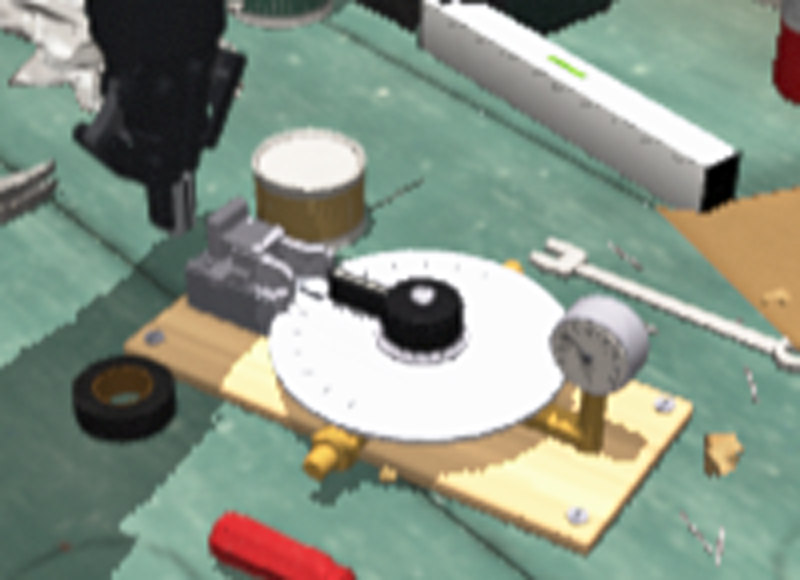

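The fingers (lower left of the gripper, (175,215)) stand just behind the tab at (230,215), clear of the tin and tape. Next I push.

Emit:
move_arm(series=[{"tx":0,"ty":1,"tz":0,"wx":0,"wy":0,"wz":0,"claw":1},{"tx":0,"ty":1.6,"tz":0,"wx":0,"wy":0,"wz":0,"claw":1},{"tx":0,"ty":2.1,"tz":0,"wx":0,"wy":0,"wz":0,"claw":1},{"tx":0,"ty":2.6,"tz":0,"wx":0,"wy":0,"wz":0,"claw":1},{"tx":0,"ty":3.1,"tz":0,"wx":0,"wy":0,"wz":0,"claw":1},{"tx":0,"ty":3.6,"tz":0,"wx":0,"wy":0,"wz":0,"claw":1},{"tx":0,"ty":4.1,"tz":0,"wx":0,"wy":0,"wz":0,"claw":1},{"tx":0,"ty":4.6,"tz":0,"wx":0,"wy":0,"wz":0,"claw":1},{"tx":0,"ty":5.0,"tz":0,"wx":0,"wy":0,"wz":0,"claw":1},{"tx":0,"ty":5.4,"tz":0,"wx":0,"wy":0,"wz":0,"claw":1},{"tx":0,"ty":5.6,"tz":0,"wx":0,"wy":0,"wz":0,"claw":1},{"tx":0,"ty":5.6,"tz":0,"wx":0,"wy":0,"wz":0,"claw":1}])

```text
t: 7.23
ee_pos: [525.6, 165.1, 70.2]
tool_rot: [[0.957, 0.289, -0.0], [0.289, -0.957, -0.0], [-0.0, 0.0, -1.0]]
force: [-0.4, -1.3, 0.4]
opening: 0.2
```

```bash
python3 - <<'E'
from h import *
s=robot.get_state();print(s['t'],s['ee_pos'],s['opening'],s['force'])
im=shot("scene"); cv2.imwrite("pics/s6.png",cv2.resize(im[110:255,145:345,::-1],None,fx=4,fy=4,interpolation=cv2.INTER_CUBIC))
E
```

```text
7.2333 [525.59940026 165.08590944  70.18853061] 0.1598251484266461 [-0.43816554 -1.29883423  0.44227506]
```

View pics/s6.png

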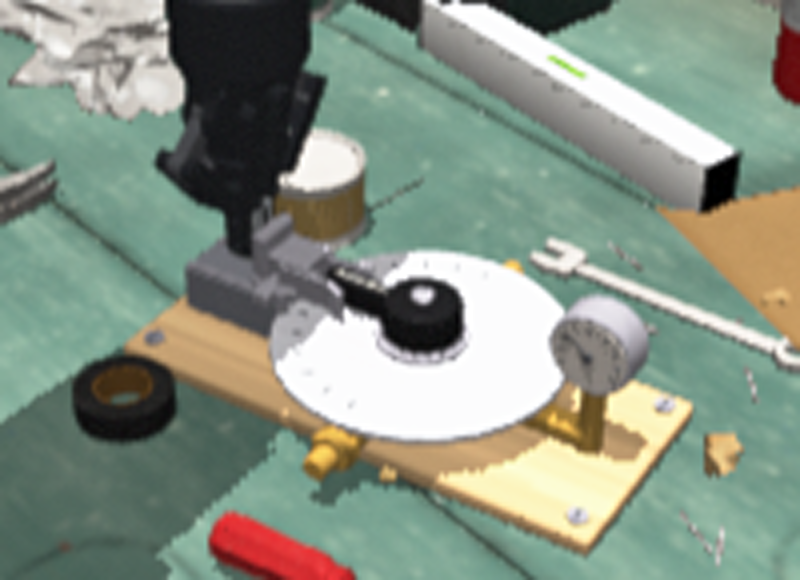

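The fork now straddles the pointer at about (335,280), but force is only about 1 N, so it isn't at the stop yet. I push on gently.

Emit:
move_arm(series=[{"tx":0,"ty":0.2,"tz":0,"wx":0,"wy":0,"wz":0,"claw":1},{"tx":0,"ty":0.4,"tz":0,"wx":0,"wy":0,"wz":0,"claw":1},{"tx":0,"ty":0.6,"tz":0,"wx":0,"wy":0,"wz":0,"claw":1},{"tx":0,"ty":0.6,"tz":0,"wx":0,"wy":0,"wz":0,"claw":1}])

```text
t: 7.62
ee_pos: [526.8, 161.0, 70.2]
tool_rot: [[0.957, 0.29, -0.001], [0.29, -0.957, 0.002], [-0.0, -0.002, -1.0]]
force: [-4.6, 12.1, 1.0]
opening: -0.1
```

Emit:
move_arm(series=[{"tx":0,"ty":0.15,"tz":0,"wx":0,"wy":0,"wz":0,"claw":1},{"tx":0,"ty":0.15,"tz":0,"wx":0,"wy":0,"wz":0,"claw":1},{"tx":0,"ty":0.15,"tz":0,"wx":0,"wy":0,"wz":0,"claw":1}])

```text
t: 7.87
ee_pos: [526.8, 160.8, 70.2]
tool_rot: [[0.957, 0.291, -0.001], [0.291, -0.957, 0.003], [-0.0, -0.004, -1.0]]
force: [-7.4, 23.3, 2.0]
opening: 0.3
```

Emit:
move_arm(series=[{"tx":0,"ty":-1,"tz":0,"wx":0,"wy":0,"wz":0,"claw":1},{"tx":0,"ty":-2.5,"tz":0,"wx":0,"wy":0,"wz":0,"claw":1},{"tx":0,"ty":-2.5,"tz":-4,"wx":0,"wy":0,"wz":0,"claw":1},{"tx":0,"ty":-2.5,"tz":-8,"wx":0,"wy":0,"wz":0,"claw":1},{"tx":0,"ty":-2.5,"tz":-12,"wx":0,"wy":0,"wz":0,"claw":1},{"tx":0,"ty":-2.5,"tz":-12,"wx":0,"wy":0,"wz":0,"claw":1},{"tx":0,"ty":1.5,"tz":-12,"wx":0,"wy":0,"wz":0,"claw":1},{"tx":0,"ty":5.5,"tz":-12,"wx":0,"wy":0,"wz":0,"claw":1},{"tx":0,"ty":5.5,"tz":-12,"wx":0,"wy":0,"wz":0,"claw":1},{"tx":0,"ty":5.5,"tz":-12,"wx":0,"wy":0,"wz":0,"claw":1}])

```text
t: 8.7
ee_pos: [544.0, 104.1, 190.0]
tool_rot: [[0.958, 0.287, -0.0], [0.287, -0.958, -0.0], [-0.0, 0.0, -1.0]]
force: [0.1, 0.8, -0.1]
opening: -0.2
```

```bash
python3 - <<'E'
from h import *
s=robot.get_state();print(s['t'],s['ee_pos'],s['opening'],s['force'])
c,T=ext("wrist"); shot("wrist","w7.png")
for t in ["mark","pointer_tip","lock_tab","regulator"]: print(t,place("wrist",t,T))
im=shot("scene"); cv2.imwrite("pics/s7.png",cv2.resize(im[110:255,145:345,::-1],None,fx=4,fy=4,interpolation=cv2.INTER_CUBIC))
E
```

```text
8.7 [543.97958766 104.10190353 190.0132156 ] -0.16667757091780547 [ 0.14371062  0.77115523 -0.1082842 ]
mark [(0.7, array([536.1, 126.3,  40.4]))]
pointer_tip [(0.57, array([543. , 117.3,  62.3]))]
lock_tab [(0.77, array([529.1, 149.3,  62.7]))]
regulator [(0.72, array([428. , 154.1,   2.1])), (0.61, array([558.8,  53.8,  -0.9]))]
```

View pics/w7.png

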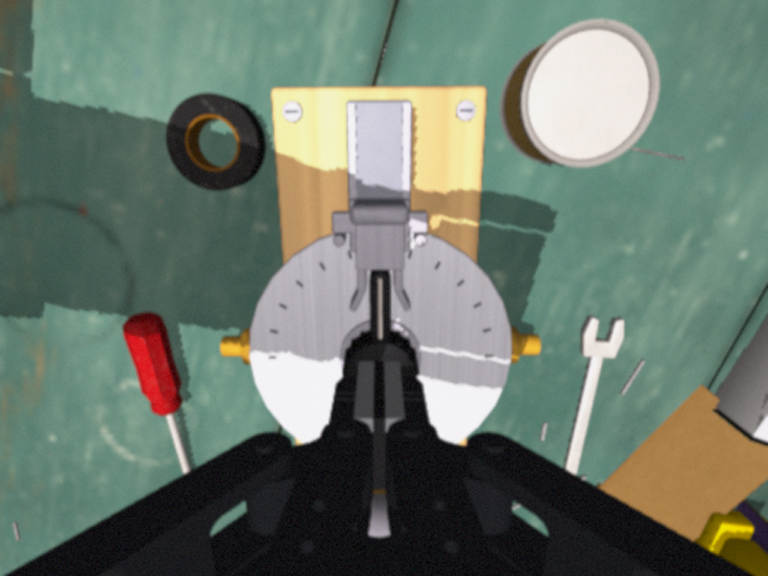

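View pics/s7.png

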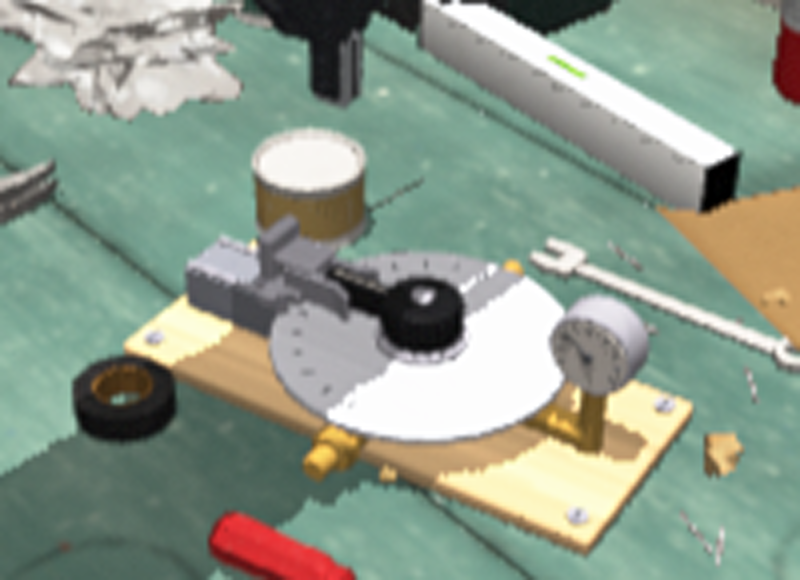

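The pointer (380,270–340) sits centred between the prongs. The lock's shoulders (335/425,225) are against the studs, the gripper is clear at z 190, and the loose items haven't moved. Handing in.

```bash
python3 -c "
from h import *
print(robot.sign_off())"
```

```text
the job is handed in; nothing more can be done
None
```

The regulator is set and locked: the pointer is on the long mark, the lock is fully home over it, and I handed the job in at about 8.7 s. I gripped the pointer, turned it about 0.78 rad clockwise onto the mark, let go, and pushed the lock in by its tab.

- **Pointer:** in the last wrist picture it is centred between the fork prongs, as it was on the mark before I pushed the lock.
- **Lock:** when I pushed again at the stop, the force rose from about 13 to 24 N with only 0.2 mm of further travel. The lock's shoulders rest on both studs. The tab works out at about 99.5 mm from the knob axis, against the specified 100 mm.
- **Surroundings:** the tools and tins look where they were, though I compared pictures rather than re-measuring them. The gripper was well clear at z 190 mm.
- **Checks that disagreed:** early estimates of the knob axis differed by about 5 mm between the wrist camera and the fixed cameras. The jaws centring on the pointer put the axis between the two, and I used that. In the last wrist picture the network's best guess for the regulator was actually the tape roll; its second guess was right.
- **Refused move:** the first move call was refused because its rows left out wx and wy. Nothing moved.

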